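# Index the finishing turntable to the handle

## Robot

A 6-joint arm with a two-finger parallel gripper is mounted at the origin on a cart in front of the work surface, level with it; the furniture and walls round the work are solid. World frame = base frame: x ahead of the robot, y to its left, z up, the work surface at z = 0. Lengths are in m, angles in rad, forces in N, time in s.
With the tool pointing down it reaches from about 0.325 to 0.85 m from the base axis. Payload 4.4 kg.
Tool frame: the origin (TCP) lies on the centre line of the jaws, within the pads' length; the fingertips stand bot.tips_ahead ahead of it and the grasp point (between the pads) is the TCP (bot.tips_ahead is the distance from the TCP to the fingertips, in m); z points along the fingers, y is the line along which they close (so a half turn about z gives the same grasp; the last joint's range is limited). The gripper opens to 94 mm and grips with 3 to 60 N. Pads are 16 mm wide; open, the fingers measure 119 mm over their backs; the gripper's body (75 mm by 177 mm) begins 78 mm behind the grasp point.
Start: joints at [1.004, 0.207, 1.542, -0, 1.393, -0.15], TCP at [0.232, 0.526, 0.224] pointing down, gripper open.
Joint ranges: [-2.73, 2.73], [-0.86, 2.22], [0.23, 2.46], [-1.11, 4.25], [0.08, 2.63], [-2.82, 2.82]. Speed limits (rad/s): [2.79, 2.79, 3.14, 3.14, 3.14, 3.14].

## Interface

Orientations are given as [roll, pitch, yaw] about the fixed x, y, z axes, in that order (R = Rz(yaw) Ry(pitch) Rx(roll)).
In Python, from plant import bot gives the robot as it stands.
- The arm moves only by the tool step_arm, never from a script. Its argument "deltas" is a list of rows, each an object of numbers: "dx", "dy", "dz": the shift along the tool's x, y, z in cm; "wx", "wy", "wz": the turn, a rotation vector about the tool's x, y, z in rad; "gripper": the finger opening in cm, from 0 to 9.4. In form: [{"dx": .., "dy": .., "dz": .., "wx": .., "wy": .., "wz": .., "gripper": ..}, ...]. A call has 1 to 20 rows; each row shifts and turns the commanded pose from where the row before left it, along the tool's axes as they then stand; what a row does not reach is not made up. A row lasts 1/10 s, in which the tool goes at most 50 mm and 8.59 degrees, less where a joint would pass 70% of its speed; a pose out of reach is approached as far as the arm can. A call is refused whole if a number of a shift passes 5 or a number of a turn 0.15, either way. A call with a gripper value outside its range is refused whole. The fingers move at their own pace and stop on an object; "newtons" is the grip in N (left out, the last holds). Time passes only in rows, so rows that do not move let the fingers close. It gives the time, the measured TCP pose, the force, the opening and the grip force at its end, in the units of the state.
- bot.observe(): the state, without advancing time (a new reading comes with each control period).
- bot.grab_frame(name): name is "side" or "top"; returns the picture (400x640x3 uint8, blue, green, red); there is no depth.
- bot.calibration(name): a dict with "fovy" (degrees; the focal length in pixels is half the picture's height over the tangent of half this angle, whatever the lens; pixels are square), "cx", "cy" (the principal point, pixels), "dist_coeffs" ([k1, k2, p1, p2, k3] as OpenCV has them; the pictures are not rectified), "rvec" (rotation vector, rad) and "tvec" (3), from world to camera coordinates, as OpenCV has them. Camera axes: x right, y down, z forward; pixel columns grow to the right and rows downward; lengths in m; the calibration is good to about 2 mm. A picture is of the moment at which its call begins. calibration takes no time and is no camera call.
- bot.close_job(): hands the job in; it is judged then, once.
Trained networks look in the newest picture that a camera, given by its name, has taken for a name from the list of things; names that differ only in an ending like _2 or _b are one class to them, and where a whole thing is asked for, a point or a joint stands for the part that bears it (a point fixed in the world has none). Each returns a list of dicts, best first, with "confidence" (0 to 1); they miss things now and then, are a little off and sometimes report something else, mostly with a low value. They report only what shows in the picture. A call takes as long as a camera call.
- bot.spot_in(name, camera): "rect" ([left, top, width, height] in pixels, round what is visible of it).
- bot.silhouettes(name, camera): "pixels" (400x640 bool, what is visible of it) and "rect" ([left, top, width, height] in pixels, round what is visible of it).
- bot.mark_of(name, camera): "position" ([column, row] in pixels: a listed point, or the origin of a listed thing).
The state is a dict: "time": time; "qpos": joint angles; "joint_velocities": joint speeds; "tau": joint torques, N m; "tool_pos": TCP position; "orientation": TCP orientation; "contact_force": force on the tool from outside, world axes, zero at the start; "torque": the same for the moment, N m; "opening": finger opening in m; "grasp_force": force on a finger pad.
Only numpy, scipy, OpenCV 4.12 (cv2) and the standard library are available. Lean on these libraries where they do the work, as an engineer would, in place of code of your own. Each camera call takes 0.05 s, during which the arm holds its last target. There are 200 camera calls.

## Task

The turned wooden handle standing on the finishing turntable is next to be waxed. Turn the turntable until the handle stands at the steel pointer on the base, clicked into that detent, and let go.

Things in the scene. Friction and masses are not known exactly. Their poses are not given: they have to be found in the camera images.
- turntable (a joint): angle of the turntable disc: 0 when the upright handle stands at the pointer, growing clockwise seen from above. Spring detents at -1.05, 0, 1.05 and 2.09 rad (60 degrees apart): let go within 20 degrees of one, it springs into it by itself; turning it out takes about 4 N at the handle. Stops at -1.35 and 2.4 rad. Starts at or near the detent at 1.05 or 2.09
- handle (a point): centre of the top end of the upright turned ash handle, 129 mm above the disc's top. The handle is a round wooden rod about 30 mm in diameter, 125 mm tall, fixed upright on the disc, its axis 75 mm from the pivot, its top 171 mm above the table. It may be gripped from above or pushed
- pivot (a point): vertical axis of the turntable, at the height of the disc's top, 42 mm above the table. The wooden disc is 210 mm across and 20 mm thick, on a fixed ply base 250 mm across. Fixed on it, 120 degrees apart: the upright handle, a white knob and a small dark wood block (both reach under 80 mm above the table)
- pointer (a point): tip of the fixed pointer: nose of the small steel block (34 x 30 mm, 40 mm tall) on the rim of the base, the only such block, on the robot's side of the turntable; the tip is 106 mm from the pivot, 40 mm above the table. To the right of the turntable an upturned chair frame stands fixed, a wooden hoop 50 mm high with upright legs up to 450 mm tall: keep the arm clear of it

How it is judged:
At the end, for the whole second after the job is handed in: The turntable rests, released, within 10 degrees of the detent in which the upright handle stands at the pointer (value of joint turntable between -0.175 and 0.175 rad and velocity of joint turntable between -0.1 and 0.1 rad/s); the robot touches nothing.
It also fails if it takes over 42 s, if anything falls off the work surface, if the arm or the gripper's body presses on something with over 40 N, if the wrist force passes 120 N, or if a joint passes its speed limit or range.

## Working session

There is one attempt and no reset: what is moved stays moved. The work goes in short steps, Python scripts to look and compute and a tool call to move; the robot and the scene stay as the last step left them, time stands still between calls to the robot, and variables do not carry over. Pictures are saved under pics/ and viewed, at most 10 in all, crops included, and the job is handed in when it is done.

Besides the shell and the picture viewer there is one more tool, called as name(argument=value, ...), one argument or row to a line, values as JSON. step_arm: Moves the arm, as the interface text tells. Its arguments: {"type":"object","properties":{"deltas":{"type":"array"},"newtons":{"type":"number"}},"required":["deltas"]}

```bash
mkdir -p pics; cat > h.py <<'E'
import numpy as np, cv2
from plant import bot
def cam(n):
    c=bot.calibration(n); f=200/np.tan(np.radians(c["fovy"])/2)
    K=np.array([[f,0,c["cx"]],[0,f,c["cy"]],[0,0,1.]])
    return K,np.array(c["dist_coeffs"],float),np.array(c["rvec"],float),np.array(c["tvec"],float)
def ray(n,p):
    K,d,r,t=cam(n); R=cv2.Rodrigues(r)[0]
    u=cv2.undistortPoints(np.array([[p]],float),K,d)[0,0]
    return -R.T@t.ravel(), R.T@np.array([u[0],u[1],1])
def at_z(n,p,z):
    o,v=ray(n,p); return o+v*(z-o[2])/v[2]
E
python3 - <<'E'
from h import *
for n in("top","side"):
    cv2.imwrite(f"pics/{n}0.png",bot.grab_frame(n))
    for o,z in(("handle",.171),("pivot",.042),("pointer",.040)):
        for r in bot.mark_of(o,n)[:2]: print(n,o,np.round(r["position"],1),round(r["confidence"],2),at_z(n,r["position"],z).round(4))
s=bot.observe(); print(s["time"],s["tool_pos"],s["orientation"],bot.tips_ahead)
E
```

```text
top handle [293.8 188.1] 0.65 [0.474  0.3095 0.171 ]
top pivot [330.2 181.7] 0.69 [0.5101 0.2457 0.042 ]
top pointer [328.7 239.2] 0.7 [0.3952 0.252  0.04  ]
side handle [307.2 211.3] 0.77 [0.4773 0.3267 0.171 ]
side pivot [297.5 248.5] 0.78 [0.5105 0.2457 0.042 ]
side pointer [346.3 253. ] 0.73 [0.4019 0.2408 0.04  ]
0.4 [0.2322005  0.52590324 0.22426901] [-3.14122862e+00 -6.63695992e-05  2.72578590e+00] 0.019
```

View pics/top0.png

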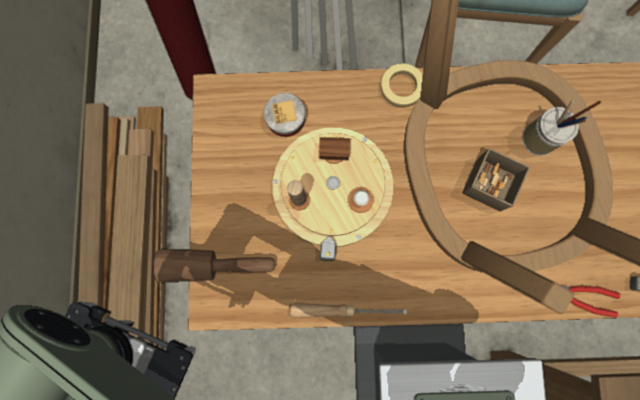

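View pics/side0.png

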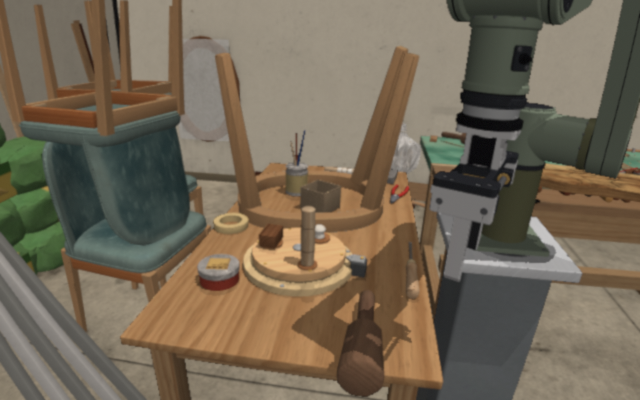

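The top view shows the handle top at about (295,186), the pivot at (333,183) and the pointer at (328,240). The side view agrees, with the handle at (308,210). The handle is at the +1.05 detent, so it needs a 60° counterclockwise turn. The tool's y axis already lies nearly along the push direction.

```bash
python3 - <<'E'
from h import *
def tri(a,b):
    P=[];U=[]
    for n,p in(("top",a),("side",b)):
        K,d,r,t=cam(n);P.append(np.c_[cv2.Rodrigues(r)[0],t.reshape(3,1)])
        U.append(cv2.undistortPoints(np.array([[p]],float),K,d)[0,0])
    X=cv2.triangulatePoints(P[0],P[1],U[0],U[1]).ravel();return X[:3]/X[3]
print(tri((293.8,188.1),(307.2,211.3)),tri((295,185.5),(308,208.5)))
for n in("top","side"):
    bot.grab_frame(n)
    for r in bot.silhouettes("handle",n)[:1]: print(n,r["rect"],r["confidence"])
    o=[bot.mark_of("handle",n)[:1] for _ in range(2)];print(o)
print(at_z("top",(295,185.5),.171),at_z("side",(308,208),.171))
E
```

```text
[0.47775179 0.31026961 0.16324005] [0.47895551 0.30754653 0.16849847]
top [281.3, 130.9, 106.3, 107.6] 0.64
[[{'position': [294.1, 187.1], 'confidence': 0.74}], [{'position': [294.1, 187.1], 'confidence': 0.74}]]
side [253.0, 208.9, 92.4, 69.8] 0.57
[[{'position': [308.5, 207.9], 'confidence': 0.65}], [{'position': [308.5, 207.9], 'confidence': 0.65}]]
[0.47848281 0.30737435 0.171     ] [0.47842394 0.31083023 0.171     ]
```

step_arm(
  deltas=[
    {"dx":-2.6,"dy":-0.83,"gripper":9.4},
    {"dx":-2.6,"dy":-0.83},
    {"dx":-2.6,"dy":-0.83},
    {"dx":-2.6,"dy":-0.83},
    {"dx":-2.6,"dy":-0.83},
    {"dx":-2.6,"dy":-0.83},
    {"dx":-2.6,"dy":-0.83},
    {"dx":-2.6,"dy":-0.83},
    {"dx":-2.6,"dy":-0.83},
    {"dx":-2.6,"dy":-0.83},
    {"dx":-2.6,"dy":-0.83},
    {"dx":-2.6,"dy":-0.83},
    {},
    {},
    {},
  ],
)

```text
$.deltas[0]: bad value
```

step_arm(
  deltas=[
    {"dx":-2.6,"dy":-0.83,"dz":0,"wx":0,"wy":0,"wz":0,"gripper":9.4},
    {"dx":-2.6,"dy":-0.83,"dz":0,"wx":0,"wy":0,"wz":0,"gripper":9.4},
    {"dx":-2.6,"dy":-0.83,"dz":0,"wx":0,"wy":0,"wz":0,"gripper":9.4},
    {"dx":-2.6,"dy":-0.83,"dz":0,"wx":0,"wy":0,"wz":0,"gripper":9.4},
    {"dx":-2.6,"dy":-0.83,"dz":0,"wx":0,"wy":0,"wz":0,"gripper":9.4},
    {"dx":-2.6,"dy":-0.83,"dz":0,"wx":0,"wy":0,"wz":0,"gripper":9.4},
    {"dx":-2.6,"dy":-0.83,"dz":0,"wx":0,"wy":0,"wz":0,"gripper":9.4},
    {"dx":-2.6,"dy":-0.83,"dz":0,"wx":0,"wy":0,"wz":0,"gripper":9.4},
    {"dx":-2.6,"dy":-0.83,"dz":0,"wx":0,"wy":0,"wz":0,"gripper":9.4},
    {"dx":-2.6,"dy":-0.83,"dz":0,"wx":0,"wy":0,"wz":0,"gripper":9.4},
    {"dx":-2.6,"dy":-0.83,"dz":0,"wx":0,"wy":0,"wz":0,"gripper":9.4},
    {"dx":-2.6,"dy":-0.83,"dz":0,"wx":0,"wy":0,"wz":0,"gripper":9.4},
    {"dx":0,"dy":0,"dz":0,"wx":0,"wy":0,"wz":0,"gripper":9.4},
    {"dx":0,"dy":0,"dz":0,"wx":0,"wy":0,"wz":0,"gripper":9.4},
  ],
)

```text
time: 2.2
tool_pos: [0.4774, 0.3087, 0.2243]
orientation: [3.142, -0.001, 2.724]
contact_force: [0.2, 0.9, 0.5]
opening: 0.0943
grasp_force: 0.0
```

step_arm(
  deltas=[
    {"dx":0,"dy":0,"dz":2,"wx":0,"wy":0,"wz":0,"gripper":9.4},
    {"dx":0,"dy":0,"dz":2,"wx":0,"wy":0,"wz":0,"gripper":9.4},
    {"dx":0,"dy":0,"dz":2,"wx":0,"wy":0,"wz":0,"gripper":9.4},
    {"dx":0,"dy":0,"dz":2,"wx":0,"wy":0,"wz":0,"gripper":9.4},
    {"dx":0,"dy":0,"dz":0,"wx":0,"wy":0,"wz":0,"gripper":9.4},
    {"dx":0,"dy":0,"dz":0,"wx":0,"wy":0,"wz":0,"gripper":9.4},
  ],
)

```text
time: 2.8
tool_pos: [0.4766, 0.3096, 0.1445]
orientation: [-3.141, -0.001, 2.727]
contact_force: [-0.2, -0.3, 0.2]
opening: 0.0941
grasp_force: 0.0
```

```bash
python3 - <<'E'
from h import *
a=bot.grab_frame("top")[100:300,200:480];b=bot.grab_frame("side")[120:320,200:480]
cv2.imwrite("pics/c1.png",cv2.resize(np.vstack([a,b]),None,fx=1.45,fy=1.45,interpolation=2))
print(bot.observe()["contact_force"],bot.observe()["tool_pos"])
E
```

```text
[-0.01148869  0.72806278  1.09726599] [0.47793493 0.30979983 0.1459392 ]
```

View pics/c1.png

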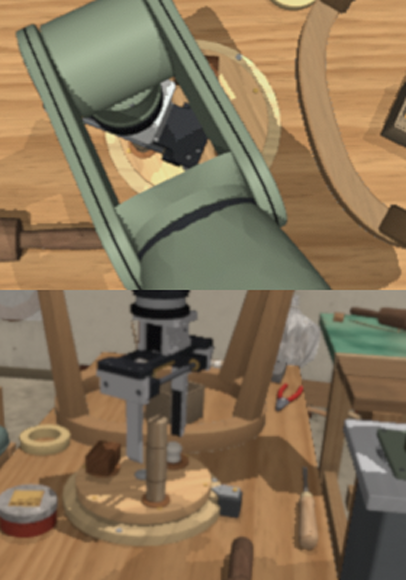

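The handle, at about (157,418) in the lower crop, stands between the two fingers, so I close on it.

step_arm(
  newtons=12,
  deltas=[
    {"dx":0,"dy":0,"dz":0,"wx":0,"wy":0,"wz":0,"gripper":2},
    {"dx":0,"dy":0,"dz":0,"wx":0,"wy":0,"wz":0,"gripper":2},
    {"dx":0,"dy":0,"dz":0,"wx":0,"wy":0,"wz":0,"gripper":2},
    {"dx":0,"dy":0,"dz":0,"wx":0,"wy":0,"wz":0,"gripper":2},
    {"dx":0,"dy":0,"dz":0,"wx":0,"wy":0,"wz":0,"gripper":2},
    {"dx":0,"dy":0,"dz":0,"wx":0,"wy":0,"wz":0,"gripper":2},
    {"dx":0,"dy":0,"dz":0,"wx":0,"wy":0,"wz":0,"gripper":2},
    {"dx":0,"dy":0,"dz":0,"wx":0,"wy":0,"wz":0,"gripper":2},
  ],
)

```text
time: 3.7
tool_pos: [0.4774, 0.3088, 0.1444]
orientation: [-3.142, -0.0, 2.726]
contact_force: [1.3, 0.1, 0.3]
opening: 0.0335
grasp_force: 0.0
```

```bash
python3 - <<'E'
from h import *
from scipy.spatial.transform import Rotation as Ro
s=bot.observe();print(s["opening"],s["grasp_force"],s["contact_force"],s["tool_pos"])
R=Ro.from_euler("xyz",s["orientation"]).as_matrix()
h=np.array([.4775,.3095,0]);c=np.array([.5103,.2457,0]);v=(h-c);
a0=np.arctan2(v[1],v[0]);v*=.075/np.hypot(*v[:2]);print(np.degrees(a0))
at=np.pi; at=np.arctan2(-.001,-.109)%(2*np.pi); print(at)
p=None
for a in np.linspace(a0,at,11):
    q=c+.075*np.array([np.cos(a),np.sin(a),0])
    if p is not None: print((R.T@(q-p)*100).round(2))
    p=q
E
```

```text
0.03353303911723624 0.0 [1.30665427 0.12002024 0.3138211 ] [0.47744423 0.30884582 0.14438498]
117.20799428322238
3.150766708134903
[ 0.48 -0.67  0.  ]
[ 0.41 -0.72  0.  ]
[ 0.33 -0.76  0.  ]
[ 0.24 -0.79  0.  ]
[ 0.15 -0.81  0.  ]
[ 0.06 -0.83  0.  ]
[-0.03 -0.83  0.  ]
[-0.12 -0.82  0.  ]
[-0.21 -0.8   0.  ]
[-0.3  -0.77  0.  ]
```

step_arm(
  deltas=[
    {"dx":0,"dy":0,"dz":0,"wx":0,"wy":0,"wz":0,"gripper":2},
    {"dx":0,"dy":0,"dz":0,"wx":0,"wy":0,"wz":0,"gripper":2},
    {"dx":0,"dy":0,"dz":0,"wx":0,"wy":0,"wz":0,"gripper":2},
  ],
)

```text
time: 4.0
tool_pos: [0.4774, 0.3095, 0.1444]
orientation: [3.14, -0.0, 2.726]
contact_force: [-0.5, 3.7, -1.9]
opening: 0.0299
grasp_force: 12.0
```

Gripped at 30 mm opening with 12 N. Next is the arc.

step_arm(
  deltas=[
    {"dx":0.24,"dy":-0.33,"dz":0,"wx":0,"wy":0,"wz":0,"gripper":2},
    {"dx":0.24,"dy":-0.33,"dz":0,"wx":0,"wy":0,"wz":0,"gripper":2},
    {"dx":0.21,"dy":-0.36,"dz":0,"wx":0,"wy":0,"wz":0,"gripper":2},
    {"dx":0.2,"dy":-0.36,"dz":0,"wx":0,"wy":0,"wz":0,"gripper":2},
    {"dx":0.17,"dy":-0.38,"dz":0,"wx":0,"wy":0,"wz":0,"gripper":2},
    {"dx":0.16,"dy":-0.38,"dz":0,"wx":0,"wy":0,"wz":0,"gripper":2},
    {"dx":0.12,"dy":-0.4,"dz":0,"wx":0,"wy":0,"wz":0,"gripper":2},
    {"dx":0.12,"dy":-0.4,"dz":0,"wx":0,"wy":0,"wz":0,"gripper":2},
    {"dx":0.08,"dy":-0.4,"dz":0,"wx":0,"wy":0,"wz":0,"gripper":2},
    {"dx":0.07,"dy":-0.41,"dz":0,"wx":0,"wy":0,"wz":0,"gripper":2},
  ],
)

```text
time: 5.0
tool_pos: [0.4451, 0.2832, 0.1444]
orientation: [3.14, -0.005, 2.727]
contact_force: [-5.6, 5.9, 0.7]
opening: 0.0298
grasp_force: 12.0
```

step_arm(
  deltas=[
    {"dx":0.03,"dy":-0.41,"dz":0,"wx":0,"wy":0,"wz":0,"gripper":2},
    {"dx":0.03,"dy":-0.42,"dz":0,"wx":0,"wy":0,"wz":0,"gripper":2},
    {"dx":-0.01,"dy":-0.42,"dz":0,"wx":0,"wy":0,"wz":0,"gripper":2},
    {"dx":-0.02,"dy":-0.41,"dz":0,"wx":0,"wy":0,"wz":0,"gripper":2},
    {"dx":-0.06,"dy":-0.41,"dz":0,"wx":0,"wy":0,"wz":0,"gripper":2},
    {"dx":-0.06,"dy":-0.41,"dz":0,"wx":0,"wy":0,"wz":0,"gripper":2},
    {"dx":-0.1,"dy":-0.4,"dz":0,"wx":0,"wy":0,"wz":0,"gripper":2},
    {"dx":-0.11,"dy":-0.4,"dz":0,"wx":0,"wy":0,"wz":0,"gripper":2},
    {"dx":-0.15,"dy":-0.39,"dz":0,"wx":0,"wy":0,"wz":0,"gripper":2},
    {"dx":-0.15,"dy":-0.38,"dz":0,"wx":0,"wy":0,"wz":0,"gripper":2},
    {"dx":0,"dy":0,"dz":0,"wx":0,"wy":0,"wz":0,"gripper":2},
    {"dx":0,"dy":0,"dz":0,"wx":0,"wy":0,"wz":0,"gripper":2},
  ],
)

```text
time: 6.2
tool_pos: [0.4367, 0.2417, 0.1446]
orientation: [3.141, -0.0, 2.725]
contact_force: [-2.1, 2.9, 0.3]
opening: 0.0295
grasp_force: 12.0
```

step_arm(
  deltas=[
    {"dx":0,"dy":0,"dz":0,"wx":0,"wy":0,"wz":0,"gripper":7},
    {"dx":0,"dy":0,"dz":0,"wx":0,"wy":0,"wz":0,"gripper":7},
    {"dx":0,"dy":0,"dz":0,"wx":0,"wy":0,"wz":0,"gripper":7},
    {"dx":0,"dy":0,"dz":0,"wx":0,"wy":0,"wz":0,"gripper":7},
    {"dx":0,"dy":0,"dz":0,"wx":0,"wy":0,"wz":0,"gripper":7},
    {"dx":0,"dy":0,"dz":0,"wx":0,"wy":0,"wz":0,"gripper":7},
    {"dx":0,"dy":0,"dz":0,"wx":0,"wy":0,"wz":0,"gripper":7},
    {"dx":0,"dy":0,"dz":-1.5,"wx":0,"wy":0,"wz":0,"gripper":7},
    {"dx":0,"dy":0,"dz":-2,"wx":0,"wy":0,"wz":0,"gripper":7},
    {"dx":0,"dy":0,"dz":-2,"wx":0,"wy":0,"wz":0,"gripper":7},
    {"dx":0,"dy":0,"dz":-2,"wx":0,"wy":0,"wz":0,"gripper":7},
    {"dx":0,"dy":0,"dz":-1.5,"wx":0,"wy":0,"wz":0,"gripper":7},
  ],
)

```text
time: 7.4
tool_pos: [0.4371, 0.2418, 0.2359]
orientation: [3.141, 0.001, 2.726]
contact_force: [0.9, -0.3, 0.3]
opening: 0.0698
grasp_force: 0.0
```

step_arm(
  deltas=[
    {"dx":2.6,"dy":1,"dz":0,"wx":0,"wy":0,"wz":0,"gripper":7},
    {"dx":2.6,"dy":1.5,"dz":0,"wx":0,"wy":0,"wz":0,"gripper":7},
    {"dx":2.6,"dy":1.5,"dz":0,"wx":0,"wy":0,"wz":0,"gripper":7},
    {"dx":2.6,"dy":1.5,"dz":0,"wx":0,"wy":0,"wz":0,"gripper":7},
    {"dx":2.6,"dy":1.5,"dz":0,"wx":0,"wy":0,"wz":0,"gripper":7},
    {"dx":2.6,"dy":1.5,"dz":0,"wx":0,"wy":0,"wz":0,"gripper":7},
    {"dx":2.6,"dy":1.5,"dz":0,"wx":0,"wy":0,"wz":0,"gripper":7},
    {"dx":2,"dy":1.5,"dz":0,"wx":0,"wy":0,"wz":0,"gripper":7},
    {"dx":0,"dy":0,"dz":0,"wx":0,"wy":0,"wz":0,"gripper":7},
    {"dx":0,"dy":0,"dz":0,"wx":0,"wy":0,"wz":0,"gripper":7},
  ],
)

```text
time: 8.4
tool_pos: [0.2983, 0.4282, 0.2343]
orientation: [-3.141, 0.001, 2.727]
contact_force: [-0.3, -0.6, 0.8]
opening: 0.07
grasp_force: 0.0
```

```bash
python3 - <<'E'
from h import *
a=bot.grab_frame("top")[80:300,180:500];b=bot.grab_frame("side")[150:330,180:500]
cv2.imwrite("pics/c2.png",cv2.resize(np.vstack([a,b]),None,fx=1.45,fy=1.45,interpolation=2))
for n in("top","side"): print([(r["confidence"],at_z(n,r["position"],.171).round(3)) for r in bot.mark_of("handle",n)[:2]])
s=bot.observe();print(s["time"],s["contact_force"],s["tool_pos"])
E
```

```text
[(0.81, array([0.432, 0.247, 0.171]))]
[(0.55, array([0.435, 0.243, 0.171]))]
8.6 [-0.14845418 -0.21680777  0.20888571] [0.29902138 0.4275334  0.23442054]
```

View pics/c2.png

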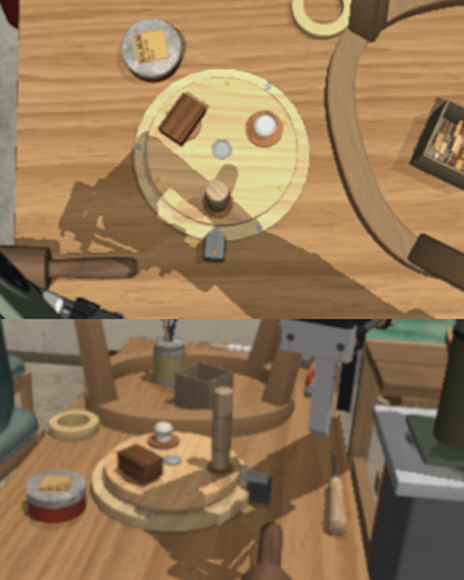

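The handle at (217,190) in the crop now stands in line between the pivot (221,149) and the pointer (214,245). The arm is clear.

```bash
python3 -c "
from plant import bot
print(bot.close_job())"
```

```text
the job is handed in; nothing more can be done
None
```

The turntable is turned so the handle stands at the steel pointer, released with the arm clear, and the job was handed in at about 8.6 s; the final pictures show handle, pivot and pointer in line, but no verdict was returned.

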